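# Hang a scrap pail on the bench rail with an S-hook

## Robot

A 6-joint arm with a two-finger parallel gripper is mounted at the origin on the work surface; the furniture and walls round the work are solid. World frame = base frame: x ahead of the robot, y to its left, z up, the work surface at z = 0. Lengths are in mm, angles in rad, forces in N, time in s.
With the tool pointing down it reaches from about 350 to 975 mm from the base axis. Payload 7.1 kg.
Tool frame: the origin (TCP) lies at the centre of the arm's flange, where the gripper is bolted on; the fingertips stand 182 mm ahead of it and the grasp point (between the pads) lies 163 mm ahead of it; z points along the fingers, y is the line along which they close (so a half turn about z gives the same grasp; the last joint's range is limited). The gripper opens to 88 mm and grips with 3 to 60 N. Pads are 20 mm wide; open, the fingers measure 115 mm over their backs; the gripper's body (75 mm by 178 mm) begins 61 mm behind the grasp point.
Start: joints at [1.169, 0.423, 1.63, -0, 1.089, -0.019], TCP at [233.418, 579.761, 404.675] pointing down, gripper open.
Joint ranges: [-3, 3], [-0.9, 2.11], [0.09, 2.58], [-1.31, 4.45], [0.11, 2.69], [-2.54, 2.54]. Speed limits (rad/s): [2.39, 2.39, 3.01, 3.14, 3.14, 3.14].

## Interface

Orientations are given as a rotation vector (axis times angle).
In Python, from workcell import readout, get_image, ctrl gives the robot as it stands.
- The arm moves only by the tool step_arm, never from a script. Its argument "targets" is a list that holds one entry, the list of rows, each a list of 7 numbers: the shift along the world's x, y, z as a fraction of full scale, then the turn, a rotation vector about the world's x, y, z as a fraction of full scale, then the opening, from 0 (shut) to 1 (fully open). In form: [[[dx, dy, dz, wx, wy, wz, claw], ...]]. A call has exactly 5 rows; each row shifts and turns the commanded pose from where the row before left it; what a row does not reach is not made up. Full scale, the value 1, is 0.05 m for a shift and 4 degrees for a turn. A row lasts 1/8 s, in which the tool goes at most 62.5 mm and 10.7 degrees, less where a joint would pass 70% of its speed; a pose out of reach is approached as far as the arm can. A call with a number of a shift or a turn outside -1 to 1 is refused whole. A call with a gripper value outside its range is refused whole. The fingers move at their own pace and stop on an object; the grip force is fixed at half the most. Time passes only in rows, so rows that do not move let the fingers close, or fill a call up. It gives the time, the measured TCP pose, the force, the opening and the grip force at its end, in the units of the state.
- readout.get_obs(): the state, without advancing time (a new reading comes with each control period).
- get_image(name): name is "side" or "top" or "wrist"; returns a dict with "pixels" (400x640x3 uint8, red, green, blue), "intrinsics" (3x3 intrinsics, pixels), "k1" (the pictures are not rectified: a ray, as slopes to the right and down, at radius r is drawn at 1 + k1 r^2 times it, then the intrinsics apply), "extrinsics" (4x4, takes a point from world to camera coordinates). Camera axes: x right, y down, z forward; pixel columns grow to the right and rows downward; lengths in mm; the calibration is good to about 2 mm. A picture is of the moment at which its call begins. There is no depth.
- ctrl.close_job(): hands the job in; it is judged then, once.
The state is a dict: "t": time; "qpos": joint angles; "qvel": joint speeds; "joint_torque": joint torques, N m; "ee_pos": TCP position; "orientation": TCP orientation; "ft_force": force on the tool from outside, world axes, zero at the start; "moment": the same for the moment, N m; "width": finger opening in mm; "grasp_force": force on a finger pad.
Only numpy, scipy, OpenCV 4.12 (cv2) and the standard library are available. Lean on these libraries where they do the work, as an engineer would, in place of code of your own. Each camera call takes 0.05 s, during which the arm holds its last target. There are 200 camera calls.

## Task

Take the S-hook out of its wooden stand and hook it over the bench rail between the two collars, so that it hangs freely there. Then hang the scrap pail by the middle of its carrying bow from the hook's lower curl, so that it hangs steady and about level, clear of the table; leave the tape roll and the lens cap in front of the rail where they lie.

Things in the scene. Friction and masses are not known exactly. Their poses are not given: they have to be found in the camera images.
- rail: Fixed bench rail: round steel bar 12 mm thick, 410 mm long, level, 280 mm above the table, on two round posts 16 mm thick (feet 60 mm across) at y = -190 and +190 mm in its frame. Two collars, 22 mm across, 12 mm long, sit on the bar at y = -75 and +75 mm. Origin on the table below the bar's middle; y along the bar, z up, x away from the robot (yaw within 0.2 rad).
- rail_mid (a point): Middle of the rail bar (on its axis, 280 mm above the table), half-way between the collars; axes as the rail's.
- hook_stand: Wooden block 85 x 60 x 40 mm (x, y, z), fixed during the episode, with a pocket 46 x 17 mm, 28 mm deep (its floor 12 mm above the table), in which the S-hook stands upright on its lower curl with about 1.5 mm play at the sides. Origin at the centre of the underside.
- hook_grip (a point): Middle of the S-hook's straight upright back, 95.5 mm above the hook's underside, on its -x side, 18.5 mm from its mid-plane: where to grip it, across the 14 mm width (along y). The back is upright from 80 to 115 mm above the underside, 5 mm thick in x. z up the hook; in the stand, -x faces the robot within about 0.35 rad.
- hook_top (a point): The point inside the upper curl of the S-hook where the axis of the rail lies once the hook hangs on it: on the hook's mid-plane, 125 mm above its underside, 18.5 mm along x and 29.5 mm up from hook_grip; axes as the hook's.
- hook_low (a point): The point inside the lower curl where the axis of the pail's handle bar lies once it hangs there: on the mid-plane, 9 mm above the hook's underside, 116 mm straight below hook_top; axes as the hook's.
- s_hook: S-hook of flat steel bar 14 mm wide (y), 5 mm thick; 136 mm tall, 46 mm across (x), up to 0.1 kg. Upper curl opens down, free tip on the +x side at height 110 mm; lower curl opens up, free tip on the -x side at 25 mm. From the back's foot a straight slant runs to the lower curl's +x side (at 35 mm). Curls 32 mm wide inside. Origin: mid-plane, underside; stands in hook_stand.
- pail_bar (a point): Middle of the pail's carrying bow: a round dark bar 8 mm thick, straight and level along the pail's y from -40 to +40 mm, 111 mm above the pail's underside, with rounded corners down to legs at y = -50 and +50 mm on the rim. The bow is stiff and stays upright. This middle goes into the hook. Axes as the pail's.
- pail_handle (a point): Centre of the upright grip of the pail's D-handle, 38 mm above the pail's underside and 64 mm from its middle toward -x: a bar 10 mm wide (y), 12 mm deep (x), from 14 to 58 mm above the underside. Pinched across its 10 mm width from above, the hand stays clear of the rail when the pail is hung. pail_bar lies 64 mm along x and 73 mm up from here. Axes as the pail's.
- pail: Scrap pail: open grey metal pail, 92 mm across the rim, 62 mm high, 0.08 to 0.17 kg, with a fixed upright carrying bow over it (along y) and an upright D-handle on its -x side, which faces the robot within 0.35 rad at the start. Origin at the centre of its underside, z up. (The olive table on the left is 2 mm lower.)
- tape_roll: Bystander: roll of masking tape lying flat, 103 mm across, 25 mm high. Origin under its centre.
- lens_cap: Bystander: black lens cap lying flat, 61 mm across, 9 mm high. Origin under its centre.
There are look-alikes about, which are no part of the job. Of the things that look like the s_hook, the smaller one is meant.

How it is judged (in metres and radians):
On the way, in this order (a step that is already met when the one before it is completed fails the run):
1. the S-hook hangs on the rail between the collars, let go (x of hook_top in the frame of rail_mid between -0.01 and 0.01 m and z of hook_top in the frame of rail_mid between -0.008 and 0.008 m and y of hook_top in the frame of rail_mid between -0.065 and 0.065 m and contact force between s_hook and rail above 0.2 N and angle between hook_top's own z axis and vertical below 0.35 rad and contact force between the fingers and s_hook below 0.05 N), for 0.2 s.
2. the pail hangs by its bow from the lower curl of the hook on the rail (x of hook_top in the frame of rail_mid between -0.01 and 0.01 m and z of hook_top in the frame of rail_mid between -0.008 and 0.008 m and y of hook_top in the frame of rail_mid between -0.065 and 0.065 m and contact force between s_hook and rail above 0.2 N and angle between each of hook_top, pail_bar's own z axis and vertical below 0.35 rad and x of pail_bar in the frame of hook_low between -0.013 and 0.013 m and y of pail_bar in the frame of hook_low between -0.03 and 0.03 m and z of pail_bar in the frame of hook_low between -0.01 and 0.012 m and contact force between pail and s_hook above 0.3 N), for 0.2 s.
At the end, for the whole second after the job is handed in: hook_top within 10 mm across and 8 mm up/down of the bar axis, within 65 mm of its middle, hook within 0.35 rad of upright; pail_bar within 13 mm across, 30 mm along, about 10 mm in height of hook_low, pail within 0.35 rad of upright, over 20 mm off the table; both at rest (0.05 m/s) (all of step 2 and height (world z) of pail above 0.02 m and linear speed of each of pail, s_hook below 0.05 m/s and angular speed of pail below 0.8 rad/s); the robot touches nothing.
It fails at once if the tape roll is pushed more than 40 mm (distance of tape_roll from where it was at the start of the episode above 0.04 m).
It fails at once if the lens cap is pushed more than 40 mm (distance of lens_cap from where it was at the start of the episode above 0.04 m).
It also fails if it takes over 64 s, if anything falls off the work surface, if the arm or the gripper's body presses on something with over 40 N, if the wrist force passes 120 N, or if a joint passes its speed limit or range.

## Working session

There is one attempt and no reset: what is moved stays moved. The work goes in short steps, Python scripts to look and compute and a tool call to move; the robot and the scene stay as the last step left them, time stands still between calls to the robot, and variables do not carry over. Pictures are saved under pics/ and viewed, at most 10 in all, crops included, and the job is handed in when it is done.

Besides the shell and the picture viewer there is one more tool, called after "Request:" by a JSON object that holds its "api" and its "payload", one argument or row to a line. step_arm: Moves the arm, as the interface text tells. Shift numbers are shares of 0.05 m and turn numbers shares of 4 degrees, none past 1 either way. Its arguments: {"type":"object","properties":{"targets":{"type":"array"}},"required":["targets"]}

```bash
mkdir -p pics; cat > h.py <<'E'
import numpy as np, cv2
from workcell import readout, get_image, ctrl
def snap(n,f):
    d=get_image(n); cv2.imwrite(f'pics/{f}.png',d['pixels'][:,:,::-1]); np.savez(f'pics/{f}.npz',**d); return d
def ld(f): return np.load(f'pics/{f}.npz')
def ray(d,u,v):
    K=d['intrinsics'];k=float(d['k1']);E=d['extrinsics']
    p=np.array([(u-K[0,2])/K[0,0],(v-K[1,2])/K[1,1]]);q=p.copy()
    for _ in range(30): q=p/(1+k*(q@q))
    R=E[:3,:3];return -R.T@E[:3,3], R.T@np.array([*q,1])
def atz(d,u,v,z):
    o,r=ray(d,u,v);return o+r*(z-o[2])/r[2]
def proj(d,P):
    K=d['intrinsics'];E=d['extrinsics'];c=E[:3,:3]@np.array(P,float)+E[:3,3]
    q=c[:2]/c[2];q=q*(1+float(d['k1'])*(q@q));return np.round([K[0,0]*q[0]+K[0,2],K[1,1]*q[1]+K[1,2]],1)
def tri(rs):
    A=0;b=0
    for o,r in rs:
        r=r/np.linalg.norm(r);M=np.eye(3)-np.outer(r,r);A=A+M;b=b+M@o
    p=np.linalg.solve(A,b);return p,[np.linalg.norm((np.eye(3)-np.outer(r,r)/(r@r))@(p-o)) for o,r in rs]
def crop(f,x0,y0,x1,y1,s,out):
    im=cv2.imread(f'pics/{f}.png')[y0:y1,x0:x1];cv2.imwrite(f'pics/{out}.png',cv2.resize(im,None,fx=s,fy=s,interpolation=cv2.INTER_CUBIC))
E
python3 - <<'E'
from h import *
a=[snap(n,n+'0') for n in('side','top','wrist')]
for d in a[:2]: print(d['intrinsics'][0,0],d['k1'],ray(d,320,200))
o=readout.get_obs();print(o['t'],o['ee_pos'],o['orientation'],o['width'])
im=np.vstack([cv2.imread('pics/side0.png'),cv2.imread('pics/top0.png')])
cv2.imwrite('pics/st.png',cv2.resize(im,(480,600)))
E
```

```text
381.2075942605526 -0.041813551047670566 (array([ 438.57676634, -813.45029946,  645.72911829]), array([ 0.12054072,  0.85097915, -0.51120961]))
520.3432294678041 -0.05928533868272818 (array([ 346.25916454,  -27.9187725 , 1655.04983996]), array([ 0.1259057 ,  0.01369301, -0.99198855]))
0.15 [233.32930466 579.58527475 404.10460127] [-5.97543788e-01 -3.08399206e+00  1.76809984e-03] 87.9983171697812
```

View pics/side0.png

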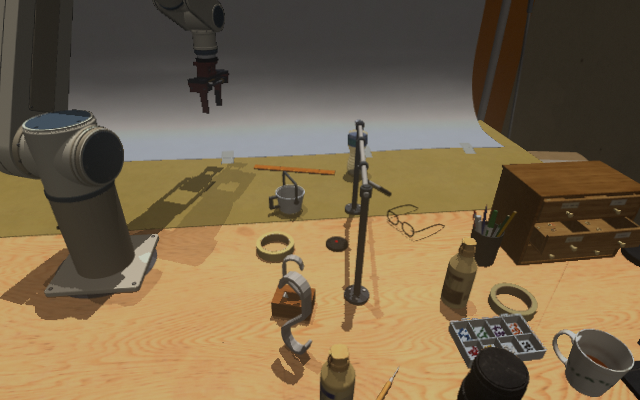

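View pics/top0.png

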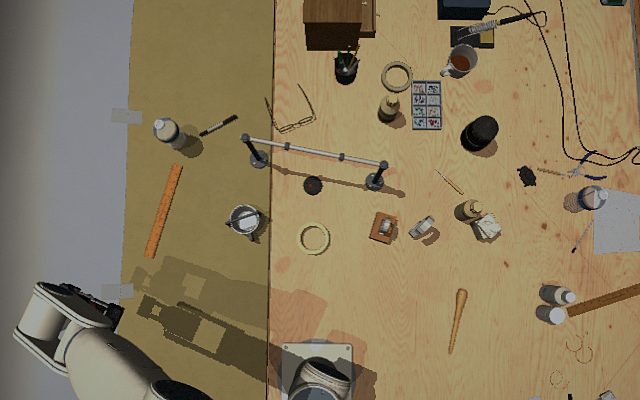

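The side view shows the pail at (290,200), the hook in its stand at (292,285) with the larger look-alike standing in front of it at (297,310), and the rail from (360,125) to (364,188). The top view shows the rail from (245,138) to (385,164), the pail at (245,221), the stand at (383,227) and the look-alike at (424,228). I'll enlarge these next.

```bash
python3 - <<'E'
from h import *
crop('top0',220,120,420,250,4,'c_top')
crop('side0',250,110,400,220,5,'a');crop('side0',265,245,325,360,5,'b')
E
```

```text
(no output)
```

View pics/c_top.png

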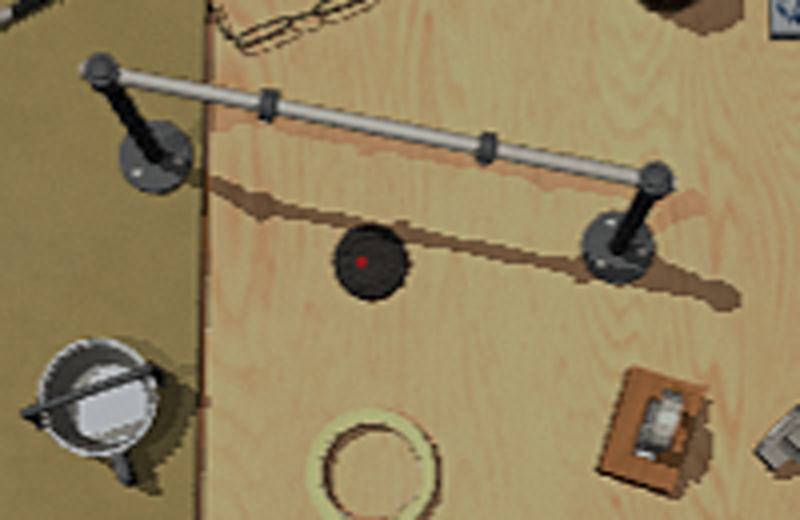

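View pics/a.png

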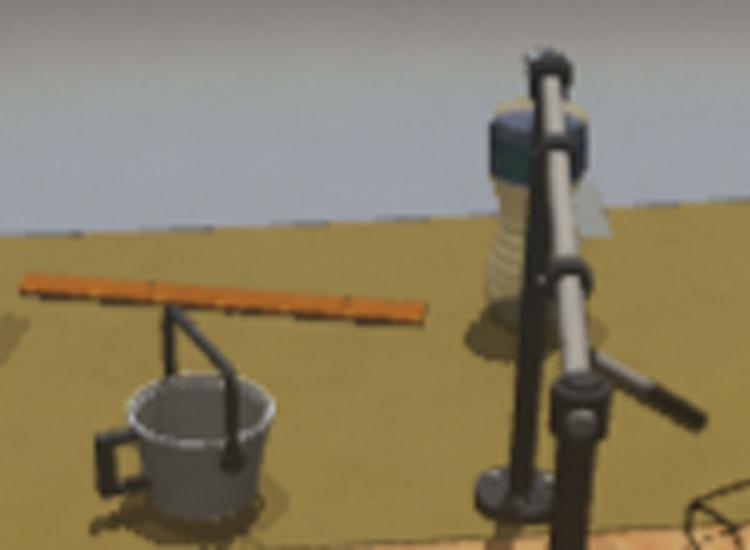

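View pics/b.png

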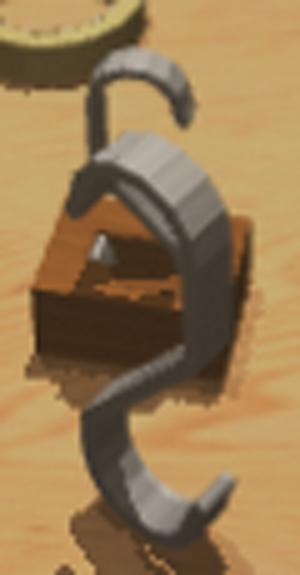

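```bash
python3 - <<'E'
from h import *
t=ld('top0');s=ld('side0')
T=lambda x,y,z:atz(t,220+x/4,120+y/4,z)
A=lambda x,y:(250+x/5,110+y/5)
B=lambda x,y:(265+x/5,245+y/5)
np.set_printoptions(precision=1,suppress=True)
c=[T(*p,40) for p in[(632,367),(707,387),(672,497),(597,470)]]
print('stand',c,np.mean(c,0),[np.linalg.norm(c[i]-c[i-1]) for i in range(4)])
l,r=T(268,104,280),T(487,148,280);print('collars',l,r,np.linalg.norm(l-r),(l+r)/2,'yaw',np.arctan2(-(l-r)[0],(l-r)[1]))
for n,a,b in[('L',(268,104),(558,143)),('R',(487,148),(570,278))]:
  print(n,tri([ray(t,220+a[0]/4,120+a[1]/4),ray(s,*A(*b))]))
l,r=T(100,72,280),T(655,180,280);print('ends',l,r,np.linalg.norm(l-r),(l+r)/2,np.arctan2(-(l-r)[0],(l-r)[1]))
print('feet',T(157,157,3),T(618,247,3),(T(157,157,3)+T(618,247,3))/2)
print('pail rim',T(99,398,60),'bow',T(28,413,108),T(158,373,108),'handle top',T(123,470,56))
print('hook topcurl',T(665,395,136),T(658,455,136))
print('tri bow',[tri([ray(t,220+a[0]/4,120+a[1]/4),ray(s,*A(*b))]) for a,b in[((28,413),(170,312)),((158,373),(236,378)),((123,470),(105,437))]])
print('hooktip side? top',tri([ray(t,220+662/4,120+424/4),ray(s,*B(135,58))]))
print('cap',T(372,262,9),'tape',T(374,470,25))
E
```

```text
stand [array([ 515.6, -186.9,   40. ]), array([ 500.3, -245.3,   40. ]), array([ 414.5, -217.5,   40. ]), array([ 435.1, -159.4,   40. ])] [ 466.4 -202.3   40. ] [np.float64(85.06942874090853), np.float64(60.39121274376654), np.float64(90.1687854649814), np.float64(61.60331796345782)]
collars [667.2  81.5 280. ] [637.8 -66.5 280. ] 150.8443978108942 [652.5   7.5 280. ] yaw -0.19600206783031449
L (array([667.9,  80.9, 284.6]), [np.float64(1.703640750973518), np.float64(1.7036407509735056)])
R (array([639.7, -66.8, 280. ]), [np.float64(1.8513263343651556), np.float64(1.8513263343649777)])
ends [688.9 195.9 280. ] [ 616.8 -179.4  280. ] 382.1577347395415 [652.8   8.3 280. ] -0.18982046378846373
feet [687.6 192.7   3. ] [ 616.3 -179.8    3. ] [651.9   6.5   3. ]
pail rim [486.5 225.7  60. ] bow [470.6 271.  108. ] [501.4 174.2 108. ] handle top [431.4 206.4  56. ]
hook topcurl [ 485.  -201.6  136. ] [ 441.  -196.2  136. ]
tri bow [(array([473.3, 272.2, 102.2]), [np.float64(2.2070690636535746), np.float64(2.2070690636535577)]), (array([505.7, 174.5, 105.6]), [np.float64(4.020668560154393), np.float64(4.0206685601544585)]), (array([431.2, 207. ,  51.3]), [np.float64(0.44636110357578423), np.float64(0.4463611035758611)])]
hooktip side? top (array([ 466.5, -198.3,  143.8]), [np.float64(3.3525020873210454), np.float64(3.3525020873208815)])
cap [601.8  17.6   9. ] tape [434.6  13.9  25. ]
```

Stand and rail measurements agree with the given sizes (85×60 block, collars 150 mm apart). I'm moving above the stand and will refine with the wrist camera.

Request:
{"api": "step_arm", "payload": {
  "targets": [
    [[0.85, -1, 0, 0, 0, 1, 1], [0.85, -1, 0, 0, 0, 0, 1], [0.85, -1, 0, 0, 0, 0, 1], [0.85, -1, 0, 0, 0, 0, 1], [0.85, -1, 0, 0, 0, 0, 1]]
  ]
}}

```text
t: 0.78
ee_pos: [436.8, 340.0, 404.7]
orientation: [0.489, 3.103, 0.0]
ft_force: [-0.5, 0.6, -0.2]
width: 87.8
grasp_force: 0.0
```

Request:
{"api": "step_arm", "payload": {
  "targets": [
    [[0, -1, 0, 0, 0, 0, 1], [0, -1, 0, 0, 0, 0, 1], [0, -1, 0, 0, 0, 0, 1], [0, -1, 0, 0, 0, 0, 1], [0, -1, 0, 0, 0, 0, 1]]
  ]
}}

```text
t: 1.4
ee_pos: [435.5, 90.1, 404.7]
orientation: [0.489, 3.103, 0.0]
ft_force: [0.7, -0.8, -0.1]
width: 87.6
grasp_force: 0.0
```

Request:
{"api": "step_arm", "payload": {
  "targets": [
    [[0, -1, 0, 0, 0, 0, 1], [0, -1, 0, 0, 0, 0, 1], [0, -1, 0, 0, 0, 0, 1], [0, -1, 0, 0, 0, 0, 1], [0, -1, 0, 0, 0, 0, 1]]
  ]
}}

```text
t: 2.02
ee_pos: [435.5, -160.0, 404.7]
orientation: [0.49, 3.103, 0.0]
ft_force: [0.0, 0.8, -0.2]
width: 88.0
grasp_force: 0.0
```

Request:
{"api": "step_arm", "payload": {
  "targets": [
    [[-0.4, -0.5, 0, 0, 0, 0, 1], [0, 0, 0, 0, 0, 0, 1], [0, 0, 0, 0, 0, 0, 1], [0, 0, 0, 0, 0, 0, 1], [0, 0, 0, 0, 0, 0, 1]]
  ]
}}

```text
t: 2.65
ee_pos: [416.2, -182.6, 404.7]
orientation: [0.487, 3.103, 0.0]
ft_force: [0.3, -0.1, 0.0]
width: 88.2
grasp_force: 0.0
```

```bash
python3 - <<'E'
from h import *
d=snap('wrist','w1'); snap('side','s1');o=readout.get_obs();print(o['t'],o['ee_pos'],o['orientation'],ray(d,320,200))
for P in[(449,-197,107.5),(466,-202,136+12),(466,-202,40)]:print(proj(d,P))
a=cv2.imread('pics/w1.png');cv2.imwrite('pics/w1v.png',cv2.resize(a,(800,500)))
E
```

```text
2.75 [ 416.07563706 -182.83843281  404.70295561] [ 4.87876813e-01  3.10338559e+00 -5.27078248e-05] (array([ 340.92536993, -159.4989288 ,  385.29320982]), array([ 0.28250525, -0.08030278, -0.95600424]))
[314.4 228. ]
[314.5 264.2]
[315.2 220.4]
```

View pics/w1v.png

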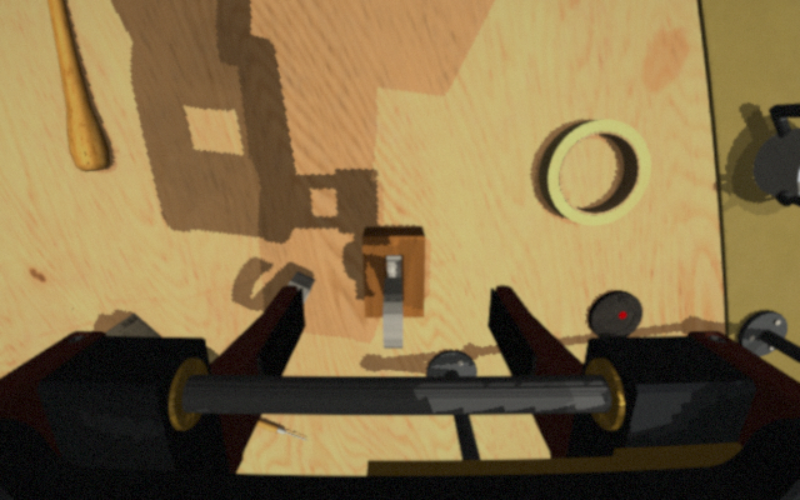

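The wrist view has the stand at about (315,217) full-size pixels, with the hook from (315,205) to (314,277), and the look-alike at (240,225) next to the left finger. I'll zoom in on it.

```bash
python3 - <<'E'
from h import *
crop('w1',180,170,360,290,4,'w1c')
E
```

```text
(no output)
```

View pics/w1c.png

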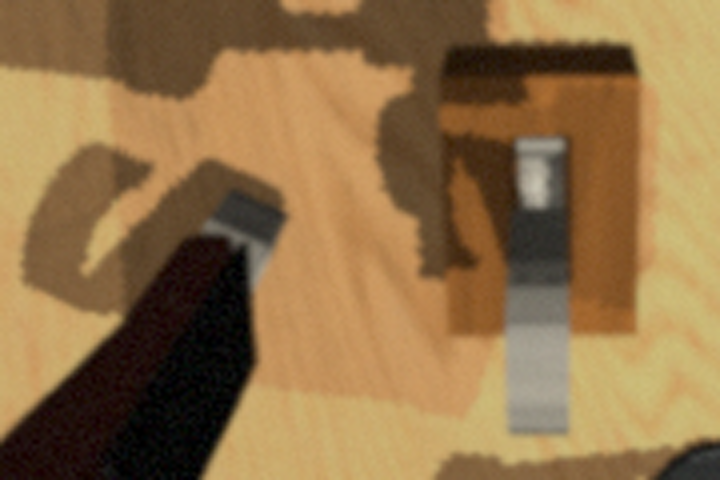

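```bash
python3 - <<'E'
from h import *
np.set_printoptions(precision=1,suppress=True)
d=ld('w1');W=lambda x,y,z:atz(d,180+x/4,170+y/4,z)
c=[W(443,75,40),W(638,75,40),W(637,333,40),W(448,333,40)];m=np.mean(c,0)
print(c,m,[np.linalg.norm(c[i]-c[i-1]) for i in range(4)])
v=c[3]+c[2]-c[0]-c[1];print('yaw',np.arctan2(v[1],v[0]))
a,b=W(541,140,37),W(538,420,148);print('hook',a,b,np.arctan2((b-a)[1],(b-a)[0]))
for yaw in(-.31,):
  R=np.array([[np.cos(yaw),-np.sin(yaw)],[np.sin(yaw),np.cos(yaw)]])
  for x,z in[(-20,37),(-21,92),(-21,127),(0,148),(20,137),(22,122),(21,47),(-23,20)]:
    p=m[:2]+R@[x,0];u=proj(d,(*p,z));print(x,z,(u-[180,170])*4)
s=ld('s1')
E
```

```text
[array([ 419. , -217.3,   40. ]), array([ 436.7, -162.2,   40. ]), array([ 517.8, -186.7,   40. ]), array([ 499.4, -243.8,   40. ])] [ 468.2 -202.5   40. ] [np.float64(84.64825840909049), np.float64(57.84986405650437), np.float64(84.65143532268299), np.float64(59.94903147366534)]
yaw -0.305706021857826
hook [ 448.1 -196.2   37. ] [ 476.3 -205.4  148. ] -0.3155413994556347
-20 37 [541.2 143.2]
-21 92 [540.4 205.6]
-21 127 [539.2 260. ]
0 148 [539.2 386. ]
20 137 [539.6 438. ]
22 122 [540. 412.]
21 47 [541.6 280.8]
-23 20 [541.6 117.6]
```

```bash
python3 - <<'E'
from h import *
np.set_printoptions(precision=1,suppress=True)
t=ld('top0');s=ld('side0');w=ld('w1')
B=lambda x,y:(265+x/5,245+y/5)
print('foot',atz(s,*B(160,540),0))
for b in[(130,140),(200,190)]:
  for uv in[(424,222),(418,234),(433,220)]: print(b,uv,tri([ray(t,*uv),ray(s,*B(*b))]))
print(tri([ray(s,*B(130,140)),ray(w,180+245/4,170+205/4)]),tri([ray(s,*B(75,205)),ray(w,180+245/4,170+205/4)]))
E
python3 - <<'E'
import sys;sys.path.insert(0,'.')
import os;os.chdir('.')
from h import *
crop('top0',390,200,450,250,8,'dt')
E
```

```text
foot [ 468.1 -322.4    0. ]
(130, 140) (424, 222) (array([ 466.7, -301.8,  192.2]), [np.float64(4.690186255032869), np.float64(4.690186255032906)])
(130, 140) (418, 234) (array([ 450.5, -286.9,  177.7]), [np.float64(12.198972123368902), np.float64(12.198972123368828)])
(130, 140) (433, 220) (array([ 468.2, -323.4,  211.7]), [np.float64(7.230171250526417), np.float64(7.230171250526446)])
(200, 190) (424, 222) (array([ 479.8, -306.2,  169.3]), [np.float64(6.45193481245496), np.float64(6.451934812455069)])
(200, 190) (418, 234) (array([ 463.7, -291.8,  155.3]), [np.float64(23.940078825266895), np.float64(23.940078825266873)])
(200, 190) (433, 220) (array([ 480.9, -327.9,  189.8]), [np.float64(3.394043164823999), np.float64(3.394043164824009)])
(array([ 438.9, -250.8,  137.1]), [np.float64(26.56090619913485), np.float64(26.560906199134926)]) (array([ 429.9, -258.6,  117.4]), [np.float64(12.427776051779762), np.float64(12.427776051779768)])
```

View pics/dt.png

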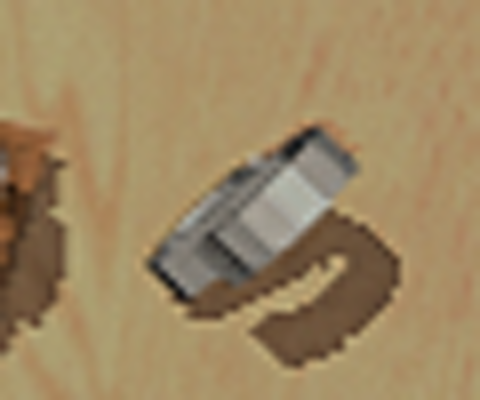

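The look-alike stands about 185 mm tall at roughly (466,-305), which could foul the gripper body. I'll tilt the hand back 28° and open the fingers only halfway.

Request:
{"api": "step_arm", "payload": {
  "targets": [
    [[-0.13, 0.033, -0.2, -0.305, -0.952, 0, 0.5], [-0.13, 0.033, -0.2, -0.305, -0.952, 0, 0.5], [-0.13, 0.033, -0.2, -0.305, -0.952, 0, 0.5], [-0.13, 0.033, -0.2, -0.305, -0.952, 0, 0.5], [-0.13, 0.033, -0.2, -0.305, -0.952, 0, 0.5]]
  ]
}}

```text
t: 3.38
ee_pos: [383.2, -174.8, 354.5]
orientation: [0.435, 2.759, -0.076]
ft_force: [0.4, 0.2, 0.1]
width: 44.7
grasp_force: 0.0
```

Request:
{"api": "step_arm", "payload": {
  "targets": [
    [[-0.13, 0.033, -0.2, -0.305, -0.952, 0, 0.5], [-0.13, 0.033, -0.2, -0.305, -0.952, 0, 0.5], [0, 0, 0, 0, 0, 0, 0.5], [0, 0, 0, 0, 0, 0, 0.5], [0, 0, 0, 0, 0, 0, 0.5]]
  ]
}}

```text
t: 4.0
ee_pos: [370.9, -172.0, 335.2]
orientation: [0.413, 2.624, -0.101]
ft_force: [0.1, -0.1, 0.4]
width: 44.0
grasp_force: 0.0
```

```bash
cat >> h.py <<'E'
from scipy.spatial.transform import Rotation as Ro
def g():
    o=readout.get_obs();R=Ro.from_rotvec(o['orientation']).as_matrix();p=np.array(o['ee_pos'])
    print('t',round(o['t'],2),'tcp',p.round(1),'G',(p+163*R[:,2]).round(1),'d',R[:,2].round(3),'y',R[:,1].round(3),'w',round(o['width'],1),'F',np.round(o['ft_force'],1),round(o['grasp_force'],1))
E
python3 -c "from h import *;g()"
```

```text
t 4.0 tcp [ 370.9 -172.   335.2] G [ 443.9 -195.3  191.3] d [ 0.447 -0.143 -0.883] y [0.307 0.952 0.001] w 44.0 F [ 0.1 -0.1  0.4] 0.0
```

Request:
{"api": "step_arm", "payload": {
  "targets": [
    [[-0.02, 0.02, -0.4, 0, 0, 0, 0.5], [0, 0, -0.4, 0, 0, 0, 0.5], [0, 0, -0.4, 0, 0, 0, 0.5], [0, 0, -0.4, 0, 0, 0, 0.5], [0, 0, -0.076, 0, 0, 0, 0.5]]
  ]
}}

```text
t: 4.62
ee_pos: [379.8, -175.1, 272.0]
orientation: [0.416, 2.653, -0.093]
ft_force: [0.2, -0.5, -0.1]
width: 43.9
grasp_force: 0.0
```

Request:
{"api": "step_arm", "payload": {
  "targets": [
    [[0, 0, 0, 0, 0, 0, 0.5], [0, 0, 0, 0, 0, 0, 0], [0, 0, 0, 0, 0, 0, 0], [0, 0, 0, 0, 0, 0, 0], [0, 0, 0, 0, 0, 0, 0]]
  ]
}}

```text
t: 5.25
ee_pos: [379.1, -174.7, 272.3]
orientation: [0.42, 2.652, -0.093]
ft_force: [-0.3, 0.4, 1.6]
width: 13.5
grasp_force: 30.0
```

```bash
python3 -c "from h import *;g();snap('wrist','w2');snap('side','s2')"
```

```text
t 5.25 tcp [ 379.1 -174.7  272.3] G [ 448.1 -196.5  126.2] d [ 0.423 -0.133 -0.896] y [0.308 0.951 0.004] w 13.5 F [-0.3  0.4  1.6] 30.0
```

```bash
python3 -c "
from h import *
print(np.round(readout.get_obs()['qpos'],3))"
```

```text
[-0.485  0.333  2.281  0.82   0.109 -2.54 ]
```

Joints 5 and 6 hit their limits, so the grip ended up 19 mm too high. I'll release, lift, reduce the tilt and grip again.

Request:
{"api": "step_arm", "payload": {
  "targets": [
    [[0, 0, 0, 0, 0, 0, 0.5], [0, 0, 0, 0, 0, 0, 0.5], [0, 0, 0.4, 0, 0, 0, 0.5], [0, 0, 0.5, 0, 0, 0, 0.5], [0, 0, 0.5, 0, 0, 0, 0.5]]
  ]
}}

```text
t: 5.98
ee_pos: [379.0, -174.7, 341.9]
orientation: [0.42, 2.653, -0.093]
ft_force: [-0.3, 0.0, -0.4]
width: 43.6
grasp_force: 0.0
```

Request:
{"api": "step_arm", "payload": {
  "targets": [
    [[0.2, -0.05, 0, 0.305, 0.952, 0, 0.5], [0.2, -0.05, 0, 0.305, 0.952, 0, 0.5], [0.2, -0.05, 0, 0.305, 0.952, 0, 0.5], [0, 0, 0, 0, 0, 0, 0.5], [0, 0, 0, 0, 0, 0, 0.5]]
  ]
}}

```text
t: 6.6
ee_pos: [408.6, -182.0, 341.0]
orientation: [0.452, 2.857, -0.051]
ft_force: [-0.9, 1.2, 0.0]
width: 43.6
grasp_force: 0.0
```

```bash
python3 -c "
from h import *
g();print(np.round(readout.get_obs()['qpos'],3))"
```

```text
t 6.6 tcp [ 408.6 -182.   341. ] G [ 447.3 -193.8  183.1] d [ 0.237 -0.073 -0.969] y [0.308 0.951 0.004] w 43.6 F [-0.9  1.2  0. ] 0.0
[-0.457  0.226  2.126  0.076  0.543 -1.774]
```

Request:
{"api": "step_arm", "payload": {
  "targets": [
    [[-0.03, -0.03, -0.4, 0, 0, 0, 0.5], [0, 0, -0.4, 0, 0, 0, 0.5], [0, 0, -0.4, 0, 0, 0, 0.5], [0, 0, -0.27, 0, 0, 0, 0.5], [0, 0, 0, 0, 0, 0, 0.5]]
  ]
}}

```text
t: 7.22
ee_pos: [407.1, -183.5, 267.1]
orientation: [0.453, 2.859, -0.051]
ft_force: [0.6, -0.7, -0.1]
width: 44.0
grasp_force: 0.0
```

```bash
python3 -c "
from h import *
g();print(np.round(readout.get_obs()['qpos'],3))"
```

```text
t 7.22 tcp [ 407.1 -183.5  267.1] G [ 445.4 -195.3  109.1] d [ 0.235 -0.072 -0.969] y [0.309 0.951 0.004] w 44.0 F [ 0.6 -0.7 -0.1] 0.0
[-0.462  0.378  2.169  0.117  0.352 -1.823]
```

Request:
{"api": "step_arm", "payload": {
  "targets": [
    [[0, 0, 0, 0, 0, 0, 0], [0, 0, 0, 0, 0, 0, 0], [0, 0, 0, 0, 0, 0, 0], [0, 0, 0, 0, 0, 0, 0], [0, 0, 0.2, 0, 0, 0, 0]]
  ]
}}

```text
t: 7.85
ee_pos: [407.5, -183.6, 277.8]
orientation: [0.453, 2.859, -0.051]
ft_force: [-0.5, 0.1, -1.0]
width: 13.7
grasp_force: 30.0
```

Request:
{"api": "step_arm", "payload": {
  "targets": [
    [[0, 0, 0.4, 0, 0, 0, 0], [0, 0, 0.6, 0, 0, 0, 0], [0, 0, 0.8, 0, 0, 0, 0], [0, 0, 0.8, 0, 0, 0, 0], [0, 0, 0.6, 0, 0, 0, 0]]
  ]
}}

```text
t: 8.48
ee_pos: [407.3, -183.6, 440.2]
orientation: [0.452, 2.856, -0.053]
ft_force: [0.2, 0.0, -1.2]
width: 13.8
grasp_force: 30.0
```

Request:
{"api": "step_arm", "payload": {
  "targets": [
    [[0.416, 0.872, 0, 0, 0, 0.345, 0], [0.416, 0.872, 0, 0, 0, 0.345, 0], [0.416, 0.872, 0, 0, 0, 0.345, 0], [0.416, 0.872, 0, 0, 0, 0.345, 0], [0.416, 0.872, 0, 0, 0, 0.345, 0]]
  ]
}}

```text
t: 9.1
ee_pos: [511.8, 35.9, 438.5]
orientation: [0.278, 2.878, -0.03]
ft_force: [1.0, -0.5, 0.0]
width: 13.6
grasp_force: 30.0
```

```bash
python3 -c "
from h import *
g();snap('wrist','w3');snap('side','s3');
crop('s3',280,90,400,280,3,'a');crop('w3',180,100,420,290,2,'b')
a=cv2.imread('pics/a.png');b=cv2.imread('pics/b.png');c=np.zeros((570,840,3),np.uint8);c[:,:360]=a;c[:380,360:]=b;cv2.imwrite('pics/v3.png',c[:,:800])"
```

```text
t 9.1 tcp [511.8  35.9 438.5] G [551.5  28.6 280.6] d [ 0.244 -0.044 -0.969] y [0.191 0.982 0.003] w 13.6 F [ 1.  -0.5  0. ] 30.0
```

View pics/v3.png

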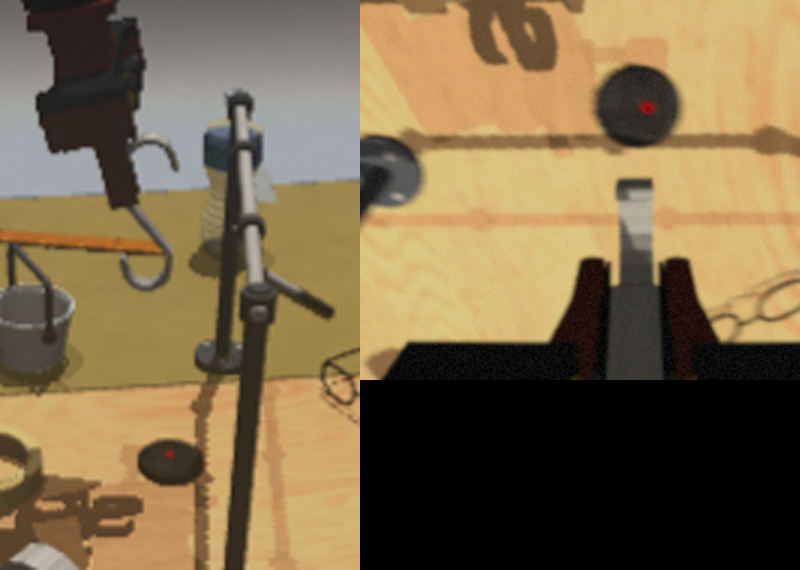

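The hook is held upright. Its tip is at side pixel (339,145) and its underside at (329,186). I'll check these against prediction.

```bash
python3 -c "
from h import *
s=ld('s3');X=np.array([.982,-.19,0]);G=np.array([551.5,28.6,280.6]);T=G+23.9*X+[0,0,27.9]
print('top',T)
Y=np.array([.19,.982,0])
for n,x,z in(('tip',19,110),('under',0,0),('apex',0,136),('lowtip',-20,25),('slant',21,38)):print(n,proj(s,T+x*X-7*Y+[0,0,z-125])*1.)
for y in(-75,75,0):print('rail',y,proj(s,np.array([652.5,7.5,280])+y*Y))
print('img collars',(250+558/5,110+143/5),(250+570/5,110+278/5))
"
```

```text
top [574.9698  24.059  308.5   ]
tip [336.3 146.8]
under [327.1 187.1]
apex [328.6 136.1]
lowtip [319.3 177.9]
slant [336.  173.9]
rail -75 [362.5 165.6]
rail 75 [360.4 140.4]
rail 0 [361.3 152.1]
img collars (361.6, 138.6) (364.0, 165.6)
```

Request:
{"api": "step_arm", "payload": {
  "targets": [
    [[0.4, -0.085, 0, 0, 0, 0, 0], [0.4, -0.085, 0, 0, 0, 0, 0], [0.4, -0.085, 0, 0, 0, 0, 0], [0.35, -0.075, 0, 0, 0, 0, 0], [0, 0, 0, 0, 0, 0, 0]]
  ]
}}

```text
t: 9.82
ee_pos: [589.7, 17.2, 437.9]
orientation: [0.281, 2.878, -0.03]
ft_force: [-0.3, 0.2, -0.4]
width: 13.5
grasp_force: 30.0
```

```bash
python3 -c "
from h import *
g();s=snap('side','s4');X=np.array([.982,-.19,0]);Y=np.array([.19,.982,0])"
```

```text
t 9.82 tcp [589.7  17.2 437.9] G [629.4  10.  280. ] d [ 0.244 -0.044 -0.969] y [0.193 0.981 0.004] w 13.5 F [-0.3  0.2 -0.4] 30.0
```

Request:
{"api": "step_arm", "payload": {
  "targets": [
    [[0, 0, -0.15, 0, 0, 0, 0], [0, 0, -0.15, 0, 0, 0, 0], [0, 0, -0.1, 0, 0, 0, 0], [0, 0, -0.1, 0, 0, 0, 0], [0, 0, 0, 0, 0, 0, 0]]
  ]
}}

```text
t: 10.5
ee_pos: [589.0, 17.8, 412.3]
orientation: [0.279, 2.879, -0.03]
ft_force: [-0.5, -0.9, -1.1]
width: 13.4
grasp_force: 30.0
```

```bash
python3 -c "
from h import *
g()"
```

```text
t 10.5 tcp [589.   17.8 412.3] G [628.6  10.7 254.4] d [ 0.243 -0.044 -0.969] y [0.192 0.981 0.003] w 13.4 F [-0.5 -0.9 -1.1] 30.0
```

Request:
{"api": "step_arm", "payload": {
  "targets": [
    [[0, 0, -0.02, 0, 0, 0, 0], [0, 0, -0.02, 0, 0, 0, 0], [0, 0, 0, 0, 0, 0, 0], [0, 0, 0, 0, 0, 0, 0], [0, 0, 0, 0, 0, 0, 0]]
  ]
}}

```text
t: 11.12
ee_pos: [589.3, 17.8, 411.1]
orientation: [0.279, 2.878, -0.03]
ft_force: [-0.1, -0.1, 1.2]
width: 13.3
grasp_force: 30.0
```

Request:
{"api": "step_arm", "payload": {
  "targets": [
    [[0, 0, 0, 0, 0, 0, 0.18], [0, 0, 0, 0, 0, 0, 0.25], [0, 0, 0, 0, 0, 0, 0.35], [0, 0, 0, 0, 0, 0, 0.4], [0, 0, 0, 0, 0, 0, 0.4]]
  ]
}}

```text
t: 11.75
ee_pos: [589.2, 17.8, 410.8]
orientation: [0.28, 2.878, -0.03]
ft_force: [0.3, -0.7, -0.4]
width: 35.5
grasp_force: 0.0
```

```bash
python3 -c "
from h import *
g();snap('side','s5')"
```

```text
t 11.75 tcp [589.2  17.8 410.8] G [628.9  10.6 252.9] d [ 0.244 -0.044 -0.969] y [0.192 0.981 0.004] w 35.5 F [ 0.3 -0.7 -0.4] 0.0
```

Request:
{"api": "step_arm", "payload": {
  "targets": [
    [[-0.2, 0.04, 0, 0, 0, 0, 0.4], [-0.5, 0.1, 0, 0, 0, 0, 0.4], [-0.8, 0.16, 0, 0, 0, 0, 0.4], [-0.8, 0.16, 0, 0.192, 0.981, 0, 0.5], [-0.8, 0.16, 0, 0.192, 0.981, 0, 0.5]]
  ]
}}

```text
t: 12.42
ee_pos: [432.1, 49.0, 410.8]
orientation: [0.294, 3.019, -0.011]
ft_force: [-0.1, 1.0, -0.1]
width: 43.6
grasp_force: 0.0
```

Request:
{"api": "step_arm", "payload": {
  "targets": [
    [[-0.1, 0.6, 0, 0, 0, 1, 0.5], [-0.1, 0.6, 0, 0, 0, 1, 0.5], [-0.1, 0.6, 0, 0, 0, 1, 0.5], [0, 0.6, 0, 0, 0, 1, 0.5], [0, 0.6, 0, 0, 0, 1, 0.5]]
  ]
}}

```text
t: 13.05
ee_pos: [418.4, 199.6, 410.9]
orientation: [-0.239, 3.022, 0.019]
ft_force: [0.4, -0.1, -1.0]
width: 43.9
grasp_force: 0.0
```

Request:
{"api": "step_arm", "payload": {
  "targets": [
    [[0, 0, -0.1, 0, 0, 1, 0.5], [0, 0, -0.1, 0, 0, 1, 0.5], [0, 0, 0, 0, 0, 0.2, 0.5], [0, 0, 0, 0, 0, 0, 0.5], [0, 0, 0, 0, 0, 0, 0.5]]
  ]
}}

```text
t: 13.68
ee_pos: [419.1, 198.7, 401.1]
orientation: [-0.465, 2.996, 0.031]
ft_force: [0.9, 0.0, -0.5]
width: 43.7
grasp_force: 0.0
```

```bash
python3 -c "
from h import *
g();print(np.round(readout.get_obs()['qpos'],3));w=snap('wrist','w6');s=snap('side','s6')
crop('s6',310,110,390,220,5,'a');crop('w6',210,120,430,320,2,'b')
a=cv2.imread('pics/a.png');b=cv2.imread('pics/b.png');print(a.shape,b.shape);c=np.zeros((550,800,3),np.uint8);c[:,:400]=a;c[:400,400:]=b[:400,:400];cv2.imwrite('pics/v6.png',c)
for P in[(425.6,204.5,56),(486.5,224,60),(489,223,109)]:print(proj(w,P))
"
```

```text
t 13.68 tcp [419.1 198.7 401.1] G [436.2 204.8 239.1] d [ 0.105  0.037 -0.994] y [-0.303  0.953  0.004] w 43.7 F [ 0.9  0.  -0.5] 0.0
[ 0.419  0.169  2.007 -0.012  0.855 -1.452]
(550, 400, 3) (400, 440, 3)
[319.5 155. ]
[319.4 210.1]
[318.3 232.9]
```

View pics/v6.png

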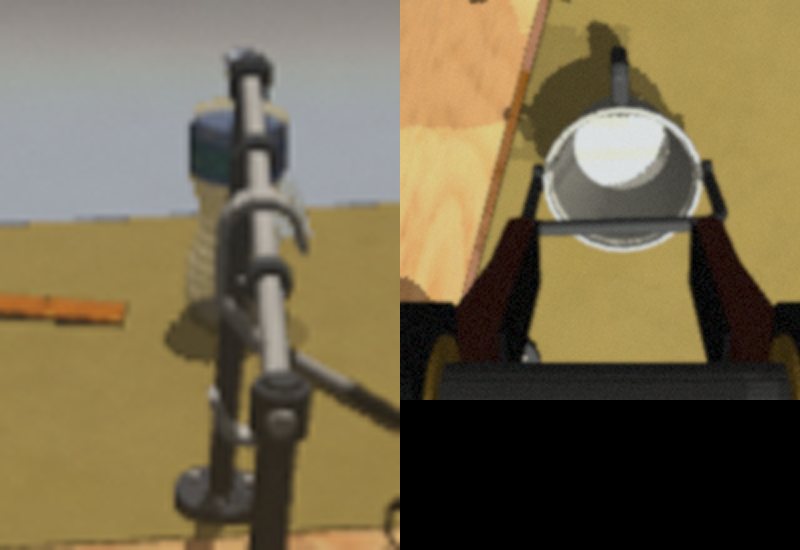

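Left crop: the hook hangs on the rail between the collars, with its lower tip at (352,188) and its underside at (358,198). Right crop: the pail handle top is at (319,149), the rim centre at (321.5,209.5) and the bow at about row 233. I'll convert these to positions.

```bash
python3 -c "
from h import *
np.set_printoptions(precision=1,suppress=True)
w=ld('w6');s=ld('s6')
W=lambda x,y,z:atz(w,210+(x-400)/2,120+y/2,z)
h=W(618.5,58,56);r=W(623,179,60);l=W(545,179,60);q=W(701,179,60);f=W(623,108,60);n=W(623,250,60)
print('h',h,'rim',r,'diam',np.linalg.norm(l-q),np.linalg.norm(f-n),'mid fn',(f+n)/2)
b1,b2=W(540,229,109),W(695,223,109);v=W(530,229,109)-W(718,222,109);print('bow',b1,b2,'yaw',np.arctan2(-v[0],v[1])); 
v=r-h;print('yaw handle',np.arctan2(v[1],v[0]),np.linalg.norm(v[:2]))
l1,l2=W(535,185,60),W(715,182,60);v=l2-l1;print('legs yaw',np.arctan2(-v[0],v[1]),l1,l2)
X=np.array([.982,-.19,0]);Y=np.array([.19,.982,0]);M=np.array([652.5,5,280])
for n,x,z in(('tip',19,110),('under',0,0),('apex',0,136),('lowtip',-20,25),('backL',-21,98)):print(n,proj(s,M+x*X-7*Y+[0,0,z-125]),proj(s,M+x*X+7*Y+[0,0,z-125]))
"
```

```text
h [419.4 202.3  56. ] rim [485.1 226.   60. ] diam 89.70046641852024 90.42541542325266 mid fn [487.3 226.8  60. ]
bow [502.4 186.9 109. ] [475.7 260.  109. ] yaw -2.7932951607877374
yaw handle 0.3474634796997662 69.81836308284107
legs yaw 0.32464316858852477 [504.  178.8  60. ] [470.9 277.3  60. ]
tip [369.2 159.8] [368.9 157.4]
under [358.1 199.1] [358.  196.3]
apex [362.  149.4] [361.8 147.1]
lowtip [350.8 190.1] [350.8 187.4]
backL [352.1 163.7] [352.1 161.2]
```

Request:
{"api": "step_arm", "payload": {
  "targets": [
    [[-0.26, -0.02, -0.4, 0, 0, 0.45, 0.5], [0, 0, -0.8, 0, 0, 0, 0.5], [0, 0, -0.8, 0, 0, 0, 0.5], [0, 0, -0.5, 0, 0, 0, 0.5], [0, 0, 0, 0, 0, 0, 0.5]]
  ]
}}

```text
t: 14.4
ee_pos: [405.7, 197.5, 274.5]
orientation: [-0.513, 2.993, 0.032]
ft_force: [-0.8, 0.4, -1.0]
width: 44.0
grasp_force: 0.0
```

```bash
python3 -c "
from h import *
g();print(np.round(readout.get_obs()['qpos'],3))"
```

```text
t 14.4 tcp [405.7 197.5 274.5] G [421.9 203.8 112.4] d [ 0.1    0.039 -0.994] y [-0.333  0.943  0.003] w 44.0 F [-0.8  0.4 -1. ] 0.0
[ 0.428  0.379  2.119 -0.012  0.538 -1.472]
```

Request:
{"api": "step_arm", "payload": {
  "targets": [
    [[0.03, 0, -0.4, 0, 0, 0, 0.5], [0, 0, -0.5, 0, 0, 0, 0.5], [0, 0, -0.4, 0, 0, 0, 0.5], [0, 0, -0.22, 0, 0, 0, 0.5], [0, 0, 0, 0, 0, 0, 0.5]]
  ]
}}

```text
t: 15.02
ee_pos: [407.9, 197.9, 200.1]
orientation: [-0.513, 2.989, 0.034]
ft_force: [-0.5, -0.1, 0.1]
width: 43.8
grasp_force: 0.0
```

Request:
{"api": "step_arm", "payload": {
  "targets": [
    [[0, 0, 0, 0, 0, 0, 0], [0, 0, 0, 0, 0, 0, 0], [0, 0, 0, 0, 0, 0, 0], [0, 0, 0, 0, 0, 0, 0], [0, 0, 0, 0, 0, 0, 0]]
  ]
}}

```text
t: 15.65
ee_pos: [407.7, 197.8, 200.1]
orientation: [-0.513, 2.989, 0.034]
ft_force: [-0.7, -0.5, 4.3]
width: 9.9
grasp_force: 30.0
```

```bash
python3 -c "
from h import *
g();print(np.round(readout.get_obs()['qpos'],3));snap('side','s7')"
```

```text
t 15.65 tcp [407.7 197.8 200.1] G [424.6 204.5  38.1] d [ 0.104  0.041 -0.994] y [-0.334  0.943  0.004] w 9.9 F [-0.7 -0.5  4.3] 30.0
[ 0.427  0.541  2.134 -0.017  0.355 -1.468]
```

Request:
{"api": "step_arm", "payload": {
  "targets": [
    [[0, 0, 0.15, 0, 0, 0, 0], [0, 0, 0.35, 0, 0, 0, 0], [0, 0, 0.5, 0, 0, 0, 0], [0, 0, 0.4, 0, 0, 0, 0], [0, 0, 0.26, 0, 0, 0, 0]]
  ]
}}

```text
t: 16.32
ee_pos: [407.6, 197.8, 283.8]
orientation: [-0.513, 2.989, 0.034]
ft_force: [1.1, -0.3, -1.7]
width: 10.2
grasp_force: 30.0
```

Request:
{"api": "step_arm", "payload": {
  "targets": [
    [[0.12, -0.25, 0, 0, 0, -0.7, 0], [0.21, -0.4, 0, 0, 0, -0.95, 0], [0.21, -0.4, 0, 0, 0, -0.95, 0], [0.21, -0.4, 0, 0, 0, -0.95, 0], [0.21, -0.4, 0, 0, 0, -0.95, 0]]
  ]
}}

```text
t: 16.95
ee_pos: [455.8, 103.8, 281.9]
orientation: [-0.033, 3.032, 0.007]
ft_force: [-0.4, 0.0, -1.0]
width: 9.9
grasp_force: 30.0
```

Request:
{"api": "step_arm", "payload": {
  "targets": [
    [[0.21, -0.4, 0, 0, 0, -0.95, 0], [0.21, -0.4, 0, 0, 0, -0.95, 0], [0.21, -0.4, 0, 0, 0, -0.95, 0], [0.1, -0.15, 0, 0, 0, -0.25, 0], [0, 0, 0, 0, 0, 0, 0]]
  ]
}}

```text
t: 17.58
ee_pos: [492.1, 37.2, 282.3]
orientation: [0.29, 3.018, -0.011]
ft_force: [0.4, 0.8, -1.2]
width: 9.7
grasp_force: 30.0
```

```bash
python3 - <<'E'
from h import *
g();s=snap('side','s8');t=snap('top','t8');w=snap('wrist','w8')
o=readout.get_obs();R=Ro.from_rotvec(o['orientation']).as_matrix();G=np.array(o['ee_pos'])+163*R[:,2]
Y=np.array([*R[:2,1],0]);Y*=np.sign(Y[1])/np.linalg.norm(Y);X=np.array([Y[1],-Y[0],0])
B=G+65.5*X+[0,0,70.9];print('bar',B.round(1))
for n,P in(('barmid',B),('bar-40',B-40*Y),('bar+40',B+40*Y),('rim+x',B+46*X-[0,0,49]),('rim-y',B-46*Y-[0,0,49]),('bot-y',B-35*Y-[0,0,111])):print(n,'side',proj(s,P),'top',proj(t,P),'wrist',proj(w,P))
hm=np.array([652.4,6.1,164]);print('hooklow side',proj(s,hm),'lowtip',proj(s,hm+[-20*.982,20*.19,16]))
# ascii of side around bar: gray levels
d=cv2.absdiff(cv2.imread('pics/s8.png'),cv2.imread('pics/s6.png')).max(2)
u,v=proj(s,B).astype(int)
im=cv2.cvtColor(cv2.imread('pics/s8.png'),6)
print(u-20,v-14)
for y in range(v-14,v+14): print(y,' '.join('%3d'%im[y,x] if d[y,x]>15 else '  .' for x in range(u-20,u+24)))
E
```

```text
t 17.57 tcp [492.1  37.2 282.3] G [509.8  34.4 120.3] d [ 0.108 -0.017 -0.994] y [0.19  0.982 0.003] w 9.7 F [ 0.4  0.8 -1.2] 30.0
bar [573.7  23.  191.5]
barmid side [326.9 183.2] top [309.3 185.4] wrist [320.3 488.2]
bar-40 side [326.2 191. ] top [323.1 188.1] wrist [225.8 486.9]
bar+40 side [327.5 176. ] top [295.6 182.7] wrist [414.5 485.9]
rim+x side [344.2 200.7] top [313.  172.8] wrist [318.9 429.5]
rim-y side [325.6 209.4] top [325.2 191. ] wrist [237.3 381.7]
bot-y side [325.2 227.4] top [321.8 193.2] wrist [271.3 304.2]
hooklow side [358.2 194.4] lowtip [350.7 188.6]
306 169
169  35  34  39  42  46  46  37  51  94   .   .   .   .   .   .   .   .   .   .   .   .   .   .   .   .   .   .   .   .   .   .   .   .   .   .   .   .   .   .   .   .   .   .   .
170  33  34  39  54  83  76  37  46  84   .   .   .   .   .   .   .   .   .   .   .   .   .   .   .   .   .   .   .   .   .   .   .   .   .   .   .   .   .   .   .   .   .   .   .
171  34  35  44  62  79  65  39  47  83   .   .   .   .   .   .   .   .   .   .   .   .   .   .   .   .   .   .   .   .   .   .   .   .   .   .   . 
[... 3831 characters left out ...]
   .   .   .   .   .   .   . 146 163 149 142 128 117 110 117 112  85  73  78  73  97 114 119 126 144 166 158 149   .   .   .   .   .   .   .   .   .   .   .   .
194  38  38  65   .   .   .   .   .   . 162 161 140 118 113 116 125 128  96 102 104  73  56  60  76 109 102 119 108 128 125 119 134 158 175 151   .   .   .   .   .   .   .   .   .
195  39  39  56 105   .   .   . 147 165 153 118 124 137 124 116 108 111  90  93  91  62  44  47  66  98  95 104  99 118 118 105 108 117 139 162 171   .   .   .   .   .   .   .   .
196  41  40  52 100   .   . 148 160 128 131 150 133 119 106  99  86  84  83  83  76  55  43  46  59  83  84  82  85  94 102  95 108 130 133 120 150 160 149   .   .   .   .   .   .
```

The bow lies where predicted, with the same roughly 2 px bias that the hook and rail show. Next I move the bow in over the lower curl.

Request:
{"api": "step_arm", "payload": {
  "targets": [
    [[0.3, -0.064, 0, 0, 0, 0, 0], [0.4, -0.086, 0, 0, 0, 0, 0], [0.4, -0.086, 0, 0, 0, 0, 0], [0.3, -0.064, 0, 0, 0, 0, 0], [0.174, -0.038, 0, 0, 0, 0, 0]]
  ]
}}

```text
t: 18.35
ee_pos: [571.9, 20.9, 282.8]
orientation: [0.288, 3.017, -0.01]
ft_force: [0.0, 0.1, -0.9]
width: 9.5
grasp_force: 30.0
```

```bash
cat > chk.py <<'E'
from h import *
import sys
g();s=snap('side',sys.argv[1])
o=readout.get_obs();R=Ro.from_rotvec(o['orientation']).as_matrix();G=np.array(o['ee_pos'])+163*R[:,2]
Y=np.array([*R[:2,1],0]);Y*=np.sign(Y[1])/np.linalg.norm(Y);X=np.array([Y[1],-Y[0],0])
B=G+65.5*X+[0,0,70.9];H=np.array([652.4,6.1,164]);D=B-H;print('bar-hooklow',D@X,D@Y,D[2],proj(s,B),proj(s,B-40*Y))
im=cv2.cvtColor(cv2.imread(f'pics/{sys.argv[1]}.png'),6)
for y in range(172,206): print(y,' '.join('%3d'%im[y,x] for x in range(342,376)))
E
python3 chk.py s9
```

```text
t 18.35 tcp [571.9  20.9 282.8] G [589.7  18.  120.8] d [ 0.11  -0.017 -0.994] y [0.189 0.982 0.004] w 9.5 F [ 0.   0.1 -0.9] 30.0
bar-hooklow 2.4651288443679817 -0.11310766800951393 27.864322048005448 [359.9 184.8] [360.4 192.7]
172  54  49  92 126  94  69  56  59  66  67  68  66  61  67  73  68  66  60  66  87 141 169 177 172 142 110 139 140 140 140 140 140 137 137
173  48  58 104 121  73  69  56  57  62  66  68  63  50  58  64  65  68  70  67  85 138 169 178 176 145 101 125 130 139 138 138 137 136 137
174  43  54  82  94  73  72  64  57  57  60  61  56  41  46  57  63  65  69  67  81 133 166 179 177 151 108 116 118 129 137 137 136 136 137
175  42  47  62  74  74  73  72  68  65  56  56  53  37  40  49  60  64  66  83 103 127 164 179 179 156 112 117 117 119 129 139 138 137 138
176  43  45  60  73  72  72  73  74  72  64  55  52  39  39  41  50  61  65  91 124 122 162 178 180 159 122 117 117 117 126 140 139 140 139
177  39  41  58  74  73  72  74  73  74  72  68  61  37  39  40  43  53  63  81 109 119 158 178 180 159 121 117 116 117 127 141 141 141 140
178  36  38  56  74  74  74  7
[... 3189 characters left out ...]

201  39  57  89  84  81  80  79  79  80  82  83  84  85  86  86  85  84  70  40  37  40  40  41  40  41  39  46  66  79  79  85 111 123 127
202  39  51  77  83  81  80  80  80  79  81  81  82  83  84  84  85  82  65  39  37  38  40  40  40  40  41  49  70  80  80  79  87 109 122
203  74  99  82  83  82  81  80  80  81  81  82  81  81  82  84  84  80  62  38  38  39  39  41  41  40  40  49  70  80  80  78  76  93 116
204  86 135 111  85  82  81  79  81  81  82  84  84  83  83  83  82  78  58  39  38  39  39  41  41  40  39  51  76  80  80  79  78  82 103
205  64 127 154  93  83  81  78  80  82  83  83  83  84  85  84  85  78  57  39  37  38  40  41  41  40  40  53  76  77  79  78  78  78 116
```

Request:
{"api": "step_arm", "payload": {
  "targets": [
    [[-0.03, 0.006, -0.12, 0, 0, 0, 0], [0, 0, -0.15, 0, 0, 0, 0], [0, 0, -0.12, 0, 0, 0, 0], [0, 0, -0.08, 0, 0, 0, 0], [0, 0, 0, 0, 0, 0, 0]]
  ]
}}

```text
t: 19.02
ee_pos: [569.2, 21.2, 258.9]
orientation: [0.288, 3.018, -0.011]
ft_force: [-0.2, -0.9, -1.7]
width: 9.9
grasp_force: 30.0
```

Request:
{"api": "step_arm", "payload": {
  "targets": [
    [[0, 0, -0.03, 0, 0, 0, 0], [0, 0, -0.03, 0, 0, 0, 0], [0, 0, 0, 0, 0, 0, 0], [0, 0, 0, 0, 0, 0, 0], [0, 0, 0, 0, 0, 0, 0]]
  ]
}}

```text
t: 19.65
ee_pos: [569.4, 21.2, 256.4]
orientation: [0.288, 3.017, -0.01]
ft_force: [0.1, -0.0, -1.1]
width: 9.9
grasp_force: 30.0
```

```bash
python3 chk.py s10 | head -2
```

```text
t 19.65 tcp [569.4  21.2 256.4] G [587.2  18.4  94.4] d [ 0.109 -0.017 -0.994] y [0.189 0.982 0.004] w 9.9 F [ 0.1 -0.  -1.1] 30.0
bar-hooklow -0.8285676112237725 -0.25667876839797515 1.3272085574974994 [357.9 194. ] [358.3 202.1]
```

Request:
{"api": "step_arm", "payload": {
  "targets": [
    [[0, 0, -0.02, 0, 0, 0, 0], [0, 0, -0.02, 0, 0, 0, 0], [0, 0, 0, 0, 0, 0, 0], [0, 0, 0, 0, 0, 0, 0], [0, 0, 0, 0, 0, 0, 0]]
  ]
}}

```text
t: 20.32
ee_pos: [569.7, 21.2, 254.7]
orientation: [0.288, 3.016, -0.01]
ft_force: [0.4, 0.4, 5.0]
width: 10.2
grasp_force: 30.0
```

```bash
python3 chk.py s11 | head -2
```

```text
t 20.32 tcp [569.7  21.2 254.7] G [587.7  18.4  92.8] d [ 0.11  -0.017 -0.994] y [0.189 0.982 0.004] w 10.2 F [0.4 0.4 5. ] 30.0
bar-hooklow -0.41161108156621135 -0.15957594451408427 -0.34964944056380887 [358.  194.6] [358.4 202.7]
```

Request:
{"api": "step_arm", "payload": {
  "targets": [
    [[0, 0, 0.01, 0, 0, 0, 0.1], [0, 0, 0, 0, 0, 0, 0.2], [0, 0, 0, 0, 0, 0, 0.35], [0, 0, 0, 0, 0, 0, 0.5], [0, 0, 0, 0, 0, 0, 0.5]]
  ]
}}

```text
t: 21.0
ee_pos: [569.2, 21.2, 254.7]
orientation: [0.288, 3.018, -0.011]
ft_force: [0.5, 0.3, -0.3]
width: 42.7
grasp_force: 0.0
```

Request:
{"api": "step_arm", "payload": {
  "targets": [
    [[0, 0, 0, 0, 0, 0, 0.5], [0, 0, 0, 0, 0, 0, 0.5], [0, 0, 0, 0, 0, 0, 0.5], [0, 0, 0, 0, 0, 0, 0.5], [0, 0, 0, 0, 0, 0, 0.5]]
  ]
}}

```text
t: 21.62
ee_pos: [569.3, 21.2, 254.8]
orientation: [0.288, 3.017, -0.011]
ft_force: [0.2, 0.3, -0.7]
width: 44.5
grasp_force: 0.0
```

Request:
{"api": "step_arm", "payload": {
  "targets": [
    [[-0.2, 0.04, 0, 0, 0, 0, 0.5], [-0.4, 0.08, 0, 0, 0, 0, 0.5], [-0.6, 0.12, 0, 0, 0, 0, 0.5], [-0.6, 0.12, 0.1, 0, 0, 0, 0.5], [-0.4, 0.08, 0.3, 0, 0, 0, 0.5]]
  ]
}}

```text
t: 22.25
ee_pos: [456.9, 43.4, 274.4]
orientation: [0.288, 3.02, -0.011]
ft_force: [-0.3, -0.4, 0.4]
width: 44.3
grasp_force: 0.0
```

Request:
{"api": "step_arm", "payload": {
  "targets": [
    [[0, 0, 0, 0, 0, 0, 0.5], [0, 0, 0, 0, 0, 0, 0.5], [0, 0, 0, 0, 0, 0, 0.5], [0, 0, 0, 0, 0, 0, 0.5], [0, 0, 0, 0, 0, 0, 0.5]]
  ]
}}

```text
t: 22.88
ee_pos: [459.5, 43.1, 274.6]
orientation: [0.288, 3.018, -0.011]
ft_force: [0.2, 1.0, -0.9]
width: 43.9
grasp_force: 0.0
```

```bash
python3 - <<'E'
from h import *
g();s=snap('side','s12');a=cv2.imread('pics/s12.png');b=cv2.imread('pics/s11.png');z=cv2.imread('pics/s6.png')
R=(slice(170,245),slice(315,385))
# motion between release and now; and between two fresh frames
import time
d=[snap('side','s13')['pixels'] for _ in range(6)][-1][:,:,::-1]
print('still moving px',(cv2.absdiff(a,d)[R].max(2)>25).sum(),'vs before release',(cv2.absdiff(a,b)[R].max(2)>25).sum(),'vs no pail',(cv2.absdiff(a,z)[R].max(2)>25).sum())
im=cv2.cvtColor(a,6)
for y in range(176,236,2): print(y,' '.join('%3d'%im[y,x] for x in range(322,384,2)))
E
```

```text
t 22.88 tcp [459.5  43.1 274.6] G [477.3  40.3 112.6] d [ 0.109 -0.017 -0.994] y [0.189 0.982 0.003] w 43.9 F [ 0.2  1.  -0.9] 0.0
still moving px 0 vs before release 1514 vs no pail 896
176 135 136 138 137 137 136 131 136 138 135 126  75  76  75  73  57  41  44  61  91 123 178 158 116 118 141 139 138 138 138 141
178 135 135 136 136 136 136 137 137 137 135 122  76  75  77  75  73  40  42  48  68 103 177 163 116 123 140 140 139 138 140 140
180 134 136 136 135 136 138 137 137 135 136 136 106  74  76  76  72  41  42  51  77  96 176 165  68 144 138 138 138 139 140 140
182 136 138 138 138 137 139 138 136 137 137 134 134 128 117 106 102  41  42  77 136 108 174 169  57 107 146 136 136 136 138 139
184 136 137 139 139 139 136 137 137 138 138 137 136 135 134 134 122  41  42  85 135 102 119 111  77  58  71 121 149 138 139 140
186 136 136 137 138 138 137 139 139 137 138 135 135 135 133 134 116  41  41  70  97  57  72  82  77  66  62  59  82 125 118 128
188 137 138 138 136 136 138 138 137 137 137 136 138 136 136 137 161  46  40  69  46  65  71  61  64  74  83 103  56  56  43  53
190 136 137 135 1
[... 2226 characters left out ...]
  75  56  41  41  44  43  50  75  71 113 180 179 174 173 173
226 174 172 171 171 170 106  99  73  56  57  57  59  66  69  71  74  74  46  42  41  43  43  54  73  71 146 174 177 178 177 175
228 171 168 168 166 165 166 170 171 171 169 167 142  66  68  71  74  75  66  45  42  43  43  58  72  73 177 177 178 177 177 176
230 176 176 176 177 176 177 174 175 176 175 177 155  65  71  72  75  75  77  63  43  44  42  56  73  92 162 178 178 180 180 180
232 177 177 178 179 177 176 175 174 174 172 171 154  65  71  74  75  76  76  57  43  42  43  66  71 119 161 177 180 181 180 179
234 177 179 180 179 180 182 181 181 178 177 176 159  86  70  72  74  76  76  54  42  44  43  67  88 151 159 174 177 175 175 178
```

```bash
python3 -c "
from h import *
print(ctrl.close_job())"
```

```text
the job is handed in; nothing more can be done
None
```

The S-hook hangs on the rail between the collars with the pail hanging level and still from its lower curl, the arm is clear of everything, and the job is handed in; the result was not reported back.

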